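Stand the tube offcuts on their length gauges

ROBOT

A 6-joint arm with a two-finger parallel gripper is mounted at the origin on a cart in front of the work surface, level with it; the furniture and walls round the work are solid. World frame = base frame: x ahead of the robot, y to its left, z up, the work surface at z = 0. Lengths are in m, angles in rad, forces in N, time in s.
With the tool pointing down it reaches from about 0.35 to 1 m from the base axis. Payload 7.1 kg.
Tool frame: the origin (TCP) lies between the finger pads; the fingertips stand 8 mm ahead of it and the grasp point (between the pads) lies 11 mm behind it (env.finger_overhang is the z of the fingertips in the tool frame, in m); z points along the fingers, y is the line along which they close (so a half turn about z gives the same grasp; the last joint's range is limited). The gripper opens to 85 mm and grips with 20 to 120 N. Pads are 22 mm wide; open, the fingers measure 114 mm over their backs; the gripper's body (76 mm by 85 mm) begins 54 mm behind the grasp point. The pads swing forward as they close: fully open they stand 13 mm farther back than shut.
Start: joints at [0.741, 0.423, 1.63, -0, 1.089, -0.019], TCP at [0.453, 0.431, 0.239] pointing down, gripper open.
Joint ranges: [-3, 3], [-0.9, 2.11], [0.09, 2.58], [-1.31, 4.45], [0.11, 2.69], [-2.54, 2.54]. Speed limits (rad/s): [2.39, 2.39, 3.01, 3.14, 3.14, 3.14].

INTERFACE

Orientations are given as a 3x3 rotation matrix whose columns are the frame's x, y, z axes.
In Python, from station import env gives the robot as it stands. The module is installed in compiled form; this text tells all that it offers.
- The arm moves only by the tool step_arm, never from a script. Its argument "rows" is a list of rows, each a list of 3 entries, a list of its own where there are three numbers: the finger opening in mm, from 0 to 85.4, then the shift along the tool's x, y, z in mm, then the turn, a rotation vector about the tool's x, y, z in degrees. In form: [[claw, [dx, dy, dz], [wx, wy, wz]], ...]. A call has 1 to 5 rows; each row is the pose to reach, as a shift and turn from the pose commanded when the call began, along the tool's axes at that moment; what a row does not reach only later rows make up. A row lasts 1/8 s, in which the tool goes at most 62.5 mm and 10.7 degrees, less where a joint would pass 70% of its speed; a pose out of reach is approached as far as the arm can. A call with a gripper value outside its range is refused whole. The fingers move at their own pace and stop on an object; "grip_force" is the grip in N (left out, the last holds). Time passes only in rows, so rows that repeat a pose let the fingers close. It gives the time, the measured TCP pose, the force, the opening and the grip force at its end, in the units of the state.
- env.get_obs(): the state, without advancing time (a new reading comes with each control period).
- env.snapshot(name): name is "scene" or "top"; returns a dict with "img" (384x512x3 uint8, red, green, blue), "range_z" (384x512 float32, m along the optical axis (not along the pixel's ray), 0 where there is no reading), "vfov" (degrees; the focal length in pixels is half the picture's height over the tangent of half this angle, whatever the lens; pixels are square), "cx", "cy" (the principal point, pixels), "world_from_camera" (4x4, takes a point from camera to world coordinates). Camera axes: x right, y down, z forward; pixel columns grow to the right and rows downward; lengths in m; the calibration is good to about 2 mm. A picture is of the moment at which its call begins.
- env.finish_job(): hands the job in; it is judged then, once.
Trained networks look in a picture, given as the dict that the camera call returned (one of the last four; its "shot" number tells which), for a name from the list of things; names that differ only in an ending like _2 or _b are one class to them, and where a whole thing is asked for, a point or a joint stands for the part that bears it (a point fixed in the world has none). Each returns a list of dicts, best first, with "score" (0 to 1); they miss things now and then, are a little off and sometimes report something else, mostly with a low value. They report only what shows in the picture. A call takes as long as a camera call. They do not tell look-alikes from the thing itself.
- env.silhouettes(picture, label): "pixels" (384x512 bool, what is visible of it).
- env.tip_of(picture, label): "point" ([x, y, z] in m, in world coordinates, good to about 4 mm: a listed point, or the origin of a listed thing).
The state is a dict: "time_s": time; "joint_positions": joint angles; "qd": joint speeds; "effort": joint torques, N m; "position": TCP position; "orientation": TCP orientation; "ft_force": force on the tool from outside, world axes, zero at the start; "torque": the same for the moment, N m; "width": opening from 0.0 (shut) to 1.0 (fully open); "grip_force": force on a finger pad.
Only numpy, scipy, OpenCV 4.12 (cv2) and the standard library are available. Lean on these libraries where they do the work, as an engineer would, in place of code of your own. Each camera call takes 0.05 s, during which the arm holds its last target. There are 200 camera calls.

TASK

Sort the three round open tubes onto the three length gauges: stand each tube upright over the spigot of the gauge whose upright is as tall as the tube is long, flat on the base plate and let go. Do the shortest tube first, then the middle one, and the longest last. Leave the square box section and the solid aluminium boss standing where they are.

Things in the scene. Friction and masses are not known exactly. Their poses are not given: they have to be found in the camera images.
- tube_ring: Shortest round tube: brownish metal, open at both ends, outer diameter 56 mm, bore about 50 mm, 55 mm long, about 0.14 kg, loose, standing on end. Origin: centre of its lower end, z up along its axis.
- tube_mid: Middle round tube: grey steel, open at both ends, outer diameter 67 mm, bore about 60 mm, 85 mm long, about 0.4 kg, loose, standing on end. Origin: centre of its lower end, z up along its axis.
- tube_long: Longest round tube: blackish steel, open at both ends, outer diameter 66 mm, bore about 60 mm, 150 mm long, about 0.7 kg, loose, standing on end. Origin: centre of its lower end, z up along its axis.
- box_section: Square box-section offcut, dark steel with a hole in one side, 66 x 65 mm and 110 mm tall, about 0.9 kg, loose, standing on end among the tubes; not part of the job. Origin: centre of its lower end, z up, x and y square to its faces.
- alu_slug: Solid turned aluminium boss with a groove and a small recess in the top, 60 mm diameter, 68 mm tall, about 0.4 kg, loose, standing among the tubes; not part of the job. Origin: centre of its underside, z up.
- gauge_short: Length gauge with the 55 mm upright, fixed. Steel base plate 8 mm thick, x -45 to +45, y -45 to +85 mm. Origin: underside of the plate (bench level) on the spigot axis, z up. Brass spigot at x = y = 0: 36 mm diameter, 14 mm high above the plate, tapered top. Aluminium upright, 30 mm (x) by 10 mm (y), at y = +75 mm, rises 55 mm above the plate.
- gauge_mid: Length gauge with the 85 mm upright, fixed. Steel base plate 8 mm thick, x -45 to +45, y -45 to +85 mm. Origin: underside of the plate (bench level) on the spigot axis, z up. Brass spigot at x = y = 0: 36 mm diameter, 14 mm high above the plate, tapered top. Aluminium upright, 30 mm (x) by 10 mm (y), at y = +75 mm, rises 85 mm above the plate.
- gauge_long: Length gauge with the 150 mm upright, fixed. Steel base plate 8 mm thick, x -45 to +45, y -45 to +85 mm. Origin: underside of the plate (bench level) on the spigot axis, z up. Brass spigot at x = y = 0: 36 mm diameter, 14 mm high above the plate, tapered top. Aluminium upright, 30 mm (x) by 10 mm (y), at y = +75 mm, rises 150 mm above the plate.
Things that resemble listed ones, but are neither listed nor needed, are in the scene too. Leave any green or red look-alike of the tube_long alone.

How it is judged:
On the way, in this order (a step that is already met when the one before it is completed fails the run):
1. the shortest tube stands released on its own gauge (horizontal distance between tube_ring and gauge_short below 0.014 m and z of tube_ring in the frame of gauge_short between 0.004 and 0.013 m and angle between tube_ring's own z axis and vertical below 0.06 rad and contact force between tube_ring and the fingers below 0.3 N and linear speed of tube_ring below 0.02 m/s), for 0.2 s.
2. the middle tube stands released on its own gauge (horizontal distance between tube_mid and gauge_mid below 0.014 m and z of tube_mid in the frame of gauge_mid between 0.004 and 0.013 m and angle between tube_mid's own z axis and vertical below 0.06 rad and contact force between tube_mid and the fingers below 0.3 N and linear speed of tube_mid below 0.02 m/s), for 0.2 s.
3. the longest tube stands released on its own gauge (horizontal distance between tube_long and gauge_long below 0.014 m and z of tube_long in the frame of gauge_long between 0.004 and 0.013 m and angle between tube_long's own z axis and vertical below 0.06 rad and contact force between tube_long and the fingers below 0.3 N and linear speed of tube_long below 0.02 m/s), for 0.2 s.
At the end, for the whole second after the job is handed in: Each tube stands upright (3.5 degrees), at rest and released over the spigot of the gauge of its own length, axis within 14 mm of the spigot's, lower end on the plate (within 5 mm); the box section and the boss are within 25 mm of where they stood (all of step 1 and all of step 2 and all of step 3 and distance of each of box_section, alu_slug from where it was at the start of the episode below 0.025 m); the robot touches nothing.
It fails at once if the box section is moved or knocked over (distance of box_section from where it was at the start of the episode above 0.025 m or angle between box_section's own z axis and vertical above 0.2 rad).
It fails at once if the aluminium boss is moved or knocked over (distance of alu_slug from where it was at the start of the episode above 0.025 m or angle between alu_slug's own z axis and vertical above 0.2 rad).
It also fails if it takes over 80 s, if anything falls off the work surface, if the arm or the gripper's body presses on something with over 40 N, if the wrist force passes 120 N, or if a joint passes its speed limit or range.

## Working session

There is one attempt and no reset: what is moved stays moved. The work goes in short steps, Python scripts to look and compute and a tool call to move; the robot and the scene stay as the last step left them, time stands still between calls to the robot, and variables do not carry over. Pictures are saved under pics/ and viewed, at most 14 in all, crops included, and the job is handed in when it is done.

Besides the shell and the picture viewer there is one more tool, called by a JSON object that holds its "op" and its "data", one argument or row to a line. step_arm: Moves the arm, as the interface text tells. Its arguments: {"type":"object","properties":{"rows":{"type":"array"},"grip_force":{"type":"number"}},"required":["rows"]}

```bash
mkdir -p pics
cat > h.py <<'E'
from station import env
import numpy as np, cv2
def cloud(s):
    f=192/np.tan(np.radians(s["vfov"])/2); z=s["range_z"]; v,u=np.mgrid[:384,:512]
    p=np.stack([(u-s["cx"])/f*z,(v-s["cy"])/f*z,z],-1); T=s["world_from_camera"]
    P=p@T[:3,:3].T+T[:3,3]; P[z<=0]=np.nan; return P
E
python3 - <<'E'
from h import *
o=env.get_obs(); print(o["position"],o["orientation"],env.finger_overhang)
for n in("scene","top"):
    s=env.snapshot(n); cv2.imwrite(f"pics/{n}0.png",s["img"][...,::-1]); print(n,s["world_from_camera"][:3,3].round(3))
    P=cloud(s)
    for l in("tube_ring","tube_mid","tube_long","box_section","alu_slug","gauge_short","gauge_mid","gauge_long"):
        for d,m in [(d,None) for d in env.tip_of(s,l)[:3]]: print(l,round(d["score"],2),np.round(d["point"],3))
        for d in env.silhouettes(s,l)[:3]:
            m=d["pixels"]; q=P[m]; q=q[~np.isnan(q[:,0])]; v,u=np.nonzero(m)
            print("   sil",round(d["score"],2),m.sum(),"uv",u.mean().round(),v.mean().round(),"ztop",np.percentile(q[:,2],97).round(3),"med",np.median(q,0).round(3))
E
```

```text
[0.45260043 0.4302373  0.23853021] [[-6.88927339e-01  7.24829470e-01 -1.16659735e-03]
 [ 7.24830408e-01  6.88926535e-01 -1.05319459e-03]
 [ 4.03133947e-05 -1.57115978e-03 -9.99998765e-01]] 0.008
scene [-0.053 -0.524  0.68 ]
tube_ring 0.92 [ 0.46  -0.12  -0.004]
   sil 0.62 672 uv 258.0 225.0 ztop 0.054 med [ 0.454 -0.119  0.032]
   sil 0.9 383 uv 324.0 198.0 ztop 0.085 med [ 0.611 -0.2    0.069]
tube_long 0.84 [ 0.733 -0.381  0.001]
tube_long 0.8 [ 0.466 -0.26   0.001]
tube_long 0.73 [ 0.384 -0.323  0.002]
   sil 0.93 1092 uv 416.0 192.0 ztop 0.15 med [ 0.705 -0.375  0.122]
   sil 0.68 2311 uv 319.0 276.0 ztop 0.149 med [ 0.366 -0.334  0.103]
   sil 0.58 1431 uv 311.0 228.0 ztop 0.149 med [ 0.449 -0.256  0.119]
box_section 0.59 [ 0.608 -0.33   0.004]
   sil 0.62 1744 uv 370.0 226.0 ztop 0.109 med [ 0.588 -0.334  0.072]
   sil 0.58 1264 uv 140.0 147.0 ztop 0.148 med [0.468 0.374 0.008]
alu_slug 0.76 [ 0.669 -0.082 -0.002]
alu_slug 0.58 [0.467 0.101 0.002]
   sil 0.9 634 uv 298.0 178.0 ztop 0.066 med [ 0.65  -0.095  0.05 ]
gauge_short 0.86 [0.466 0.102 0.004]
   sil 0.74 1248 uv 195.0 
[... 842 characters left out ...]
0 ztop 0.15 med [ 0.388 -0.343  0.094]
   sil 0.59 663 uv 343.0 219.0 ztop 0.15 med [ 0.471 -0.267  0.092]
box_section 0.69 [ 0.599 -0.329 -0.   ]
   sil 0.61 624 uv 362.0 174.0 ztop 0.11 med [ 0.606 -0.335  0.066]
alu_slug 0.71 [ 0.663 -0.085  0.   ]
   sil 0.92 378 uv 279.0 158.0 ztop 0.068 med [ 0.659 -0.085  0.062]
gauge_short 0.58 [ 0.466  0.104 -0.001]
   sil 0.78 1230 uv 212.0 222.0 ztop 0.053 med [0.474 0.121 0.008]
gauge_mid 0.64 [0.622 0.115 0.001]
   sil 0.57 1115 uv 208.0 175.0 ztop 0.088 med [0.618 0.136 0.008]
   sil 0.17 696 uv 363.0 174.0 ztop 0.11 med [ 0.606 -0.335  0.067]
gauge_long 0.85 [0.468 0.322 0.002]
   sil 0.94 1447 uv 136.0 224.0 ztop 0.146 med [0.469 0.351 0.008]
```

Run:
```python
import cv2
a=cv2.imread("pics/scene0.png"); cv2.imwrite("pics/c1.png",cv2.resize(a[130:330,90:470],None,fx=2.1,fy=2.1,interpolation=cv2.INTER_CUBIC))
a=cv2.imread("pics/top0.png"); cv2.imwrite("pics/c2.png",cv2.resize(a[90:290,90:430],None,fx=2.3,fy=2.3,interpolation=cv2.INTER_CUBIC))
```

```text
(no output)
```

View pics/c1.png

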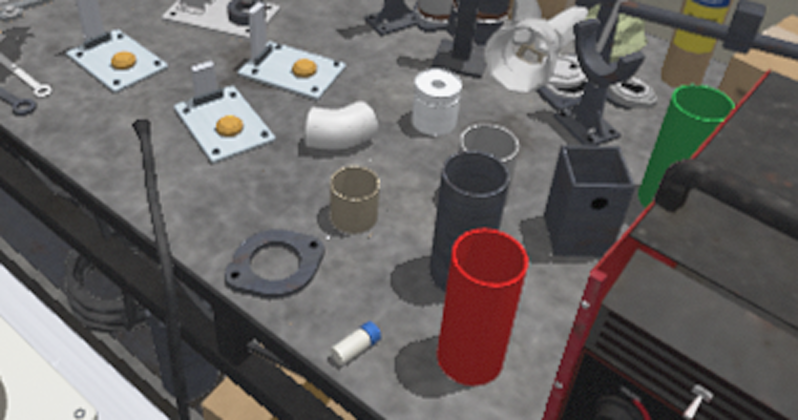

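View pics/c2.png

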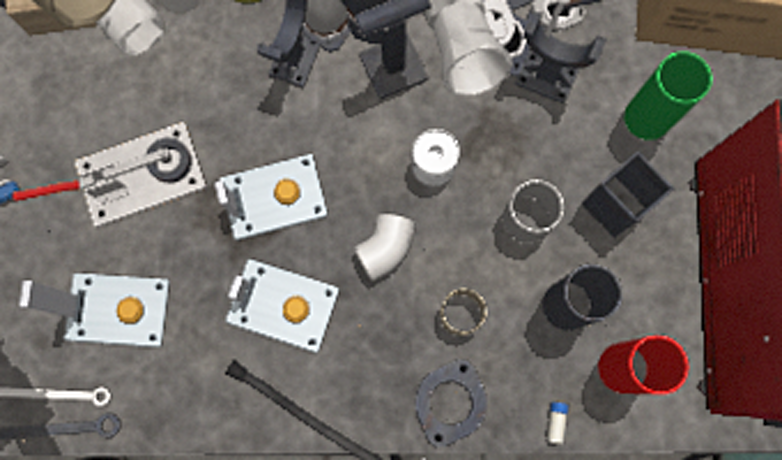

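Scene view: black open tube (311,228), red look-alike (319,276) and green look-alike (416,192). The black one fits "blackish steel", and the enlarged crop confirms it. The brown ring is at (258,225), the grey mid tube at (324,198), and the three gauges are on the left. Next I measure rims and spigots.

```bash
cat >> h.py <<'E'
from scipy.optimize import least_squares
def rim(P,c,r,z,tol=.006,search=.05):
    q=P.reshape(-1,3); q=q[~np.isnan(q[:,0])]; q=q[(abs(q[:,2]-z)<tol)&(np.hypot(*(q[:,:2]-c).T)<search)][:,:2]
    f=lambda p:np.hypot(q[:,0]-p[0],q[:,1]-p[1])-r
    return least_squares(f,c,loss="soft_l1",f_scale=.002).x.round(4),len(q)
E
python3 - <<'E'
from h import *
for n in("scene","top"):
    P=cloud(env.snapshot(n)); print(n)
    for l,c,r,z in(("ring",(.461,-.12),.0265,.055),("mid",(.59,-.212),.0318,.085),("long",(.47,-.262),.0315,.15),("slug",(.665,-.083),.02,.068)):
        print(l,*rim(P,c,r,z))
    q=P.reshape(-1,3); q=q[~np.isnan(q[:,0])]
    for l,c,h in(("short",(.466,.103),.055),("mid",(.625,.116),.085),("long",(.468,.321),.15)):
        d=np.hypot(*(q[:,:2]-c).T); s=q[(d<.03)&(q[:,2]>.016)&(q[:,2]<.03)]
        print(l,len(s),np.median(s,0).round(4),((s.min(0)+s.max(0))/2).round(4), "range",np.ptp(s,axis=0).round(3))
        u=q[(d<.1)&(d>.055)&(abs(q[:,2]-h-.008)<.006)]; print("  upright top",len(u),u.mean(0).round(4) if len(u) else "", "plate z",np.median(q[(d<.04)&(d>.025),2]).round(4))
E
```

```text
scene
ring [ 0.4586 -0.118 ] 108
mid [ 0.5864 -0.2104] 101
long [ 0.4692 -0.2592] 202
slug [ 0.6644 -0.0868] 192
short 71 [0.4647 0.0972 0.0199] [0.4655 0.0984 0.02  ] range [0.03  0.03  0.007]
  upright top 34 [0.4888 0.1704 0.0605] plate z 0.0068
mid 55 [0.6252 0.1115 0.0198] [0.6251 0.1135 0.0199] range [0.034 0.03  0.008]
  upright top 26 [0.6052 0.1852 0.0908] plate z 0.0068
long 49 [0.4654 0.3175 0.0199] [0.465  0.3179 0.0192] range [0.03  0.027 0.006]
  upright top 27 [0.472  0.3934 0.1553] plate z 0.0063
top
ring [ 0.4591 -0.1181] 42
mid [ 0.5871 -0.2104] 91
long [ 0.47   -0.2593] 107
slug [ 0.665 -0.086] 203
short 88 [0.4686 0.1    0.0202] [0.4677 0.099  0.0208] range [0.033 0.033 0.009]
  upright top 35 [0.4907 0.1702 0.0616] plate z 0.0071
mid 87 [0.6268 0.1145 0.0203] [0.628  0.1139 0.021 ] range [0.033 0.034 0.01 ]
  upright top 36 [0.6082 0.1862 0.0914] plate z 0.0073
long 94 [0.4675 0.3191 0.0201] [0.468  0.3194 0.0208] range [0.031 0.031 0.009]
  upright top 46 [0.4738 0.3943 0.1565] plate z 0.5383
```

```bash
cat > go.py <<'E'
import sys
from h import *
x,y,z,az=map(float,sys.argv[1:5]); o=env.get_obs(); R=o["orientation"]
print("t",round(o["time_s"],2),"pos",o["position"].round(4),"az",np.degrees(np.arctan2(R[1,1],R[0,1])).round(2),"width",round(o["width"],3),"F",np.round(o["ft_force"],1))
a=np.radians(az); Rt=np.array([[np.sin(a),np.cos(a),0],[-np.cos(a),np.sin(a),0],[0,0,-1]])
print("shift",(1e3*R.T@(np.array([x,y,z])-o["position"])).round(1),"rot",np.degrees(cv2.Rodrigues(R.T@Rt)[0].ravel()).round(2))
E
python3 go.py .459 -.118 .15 -15
```

```text
t 1.8 pos [0.453  0.4306 0.2394] az 43.54 width 1.003 F [-0.8  0.7  0.9]
shift [-401.8 -373.6   89.4] rot [ 31.12 -55.51  63.64]
```

```bash
sed -i 's/\[\[np.sin(a),np.cos(a),0\],\[-np.cos(a)/[[-np.sin(a),np.cos(a),0],[np.cos(a)/' go.py; python3 go.py .459 -.118 .12 -15
```

```text
t 1.8 pos [0.453  0.4306 0.2394] az 43.54 width 1.003 F [-0.8  0.7  0.9]
shift [-401.8 -373.6  119.4] rot [ 0.   -0.   58.54]
```

{"op": "step_arm", "data": {
  "rows": [
    [85,[-402,-374,0],[0,0,58.5]],
    [85,[-402,-374,0],[0,0,58.5]],
    [85,[-402,-374,0],[0,0,58.5]],
    [85,[-402,-374,0],[0,0,58.5]],
    [85,[-402,-374,0],[0,0,58.5]]
  ],
  "grip_force": 30
}}

```text
time_s: 2.42
position: [0.4562, 0.1163, 0.2396]
orientation: [[0.182, 0.983, 0.001], [0.983, -0.182, 0.0], [0.0, 0.001, -1.0]]
ft_force: [0.5, 0.2, 0.4]
width: 0.997
grip_force: 0.0
```

```bash
python3 go.py .459 -.118 .12 -15
```

```text
t 2.42 pos [0.4562 0.1163 0.2396] az -10.5 width 0.997 F [0.5 0.2 0.4]
shift [-229.9   45.3  119.6] rot [ 0.05 -0.02  4.5 ]
```

{"op": "step_arm", "data": {
  "rows": [
    [85,[-230,45,119],[0,0,4.5]],
    [85,[-230,45,119],[0,0,4.5]],
    [85,[-230,45,119],[0,0,4.5]],
    [85,[-230,45,119],[0,0,4.5]],
    [85,[-230,45,119],[0,0,4.5]]
  ]
}}

```text
time_s: 3.05
position: [0.4591, -0.1187, 0.1189]
orientation: [[0.257, 0.966, -0.002], [0.966, -0.257, 0.0], [-0.0, -0.002, -1.0]]
ft_force: [0.4, 1.0, 0.3]
width: 0.994
grip_force: 0.0
```

```bash
python3 go.py .459 -.118 .02 -15
```

```text
t 3.05 pos [ 0.4591 -0.1187  0.1189] az -14.89 width 0.994 F [0.4 1.  0.3]
shift [ 0.7 -0.1 98.9] rot [-0.12  0.01  0.11]
```

{"op": "step_arm", "data": {
  "rows": [
    [85,[0,0,60],[0,0,0]],
    [85,[0.5,0,98],[0,0,0]],
    [85,[0.5,0,98],[0,0,0]],
    [40,[0.5,0,98],[0,0,0]],
    [40,[0.5,0,98],[0,0,0]]
  ]
}}

```text
time_s: 3.68
position: [0.4614, -0.1158, 0.0243]
orientation: [[0.253, 0.967, 0.003], [0.967, -0.253, -0.001], [0.0, 0.003, -1.0]]
ft_force: [-0.5, 1.0, 4.5]
width: 0.654
grip_force: 30.8
```

{"op": "step_arm", "data": {
  "rows": [
    [40,[0,0,0],[0,0,0]],
    [40,[0,0,0],[0,0,0]],
    [40,[0,0,0],[0,0,0]],
    [40,[0,0,0],[0,0,0]]
  ]
}}

```text
time_s: 4.18
position: [0.4615, -0.1158, 0.0242]
orientation: [[0.253, 0.967, 0.003], [0.967, -0.253, -0.001], [0.0, 0.003, -1.0]]
ft_force: [-0.2, 2.6, 8.8]
width: 0.651
grip_force: 31.7
```

```bash
python3 go.py .467 .099 .13 -15
```

```text
t 4.17 pos [ 0.4615 -0.1158  0.0242] az -14.68 width 0.651 F [-0.2  2.6  8.8]
shift [ 209.2  -48.7 -105.9] rot [ 0.19 -0.01  0.32]
```

{"op": "step_arm", "data": {
  "rows": [
    [40,[0,0,-60],[0,0,0]],
    [40,[50,-10,-100],[0,0,0]],
    [40,[110,-25,-100],[0,0,0]],
    [40,[170,-37,-100],[0,0,0]],
    [40,[209,-47,-100],[0,0,0]]
  ]
}}

```text
time_s: 4.8
position: [0.4681, 0.1009, 0.1239]
orientation: [[0.252, 0.968, 0.003], [0.968, -0.252, 0.001], [0.001, 0.003, -1.0]]
ft_force: [0.4, 0.3, -0.2]
width: 0.659
grip_force: 33.1
```

```bash
python3 go.py .467 .099 .034 -15
python3 - <<'E'
from h import *
o=env.get_obs()["position"]
for n in("scene","top"):
    s=env.snapshot(n); P=cloud(s); print([ (np.round(d["point"],3),round(d["score"],2)) for d in env.tip_of(s,"tube_ring")[:2]])
    for z in (o[2]+.031,): print(rim(P,o[:2],.0275,o[2]+.01,.03,.04))
    if n=="scene": cv2.imwrite("pics/ring1.png",cv2.resize(s["img"][100:230,120:290,::-1],None,fx=3.5,fy=3.5))
E
```

```text
t 4.8 pos [0.4681 0.1009 0.1239] az -14.58 width 0.659 F [ 0.4  0.3 -0.2]
shift [-2.3 -0.8 89.9] rot [ 0.16 -0.08  0.42]
[(array([0.469, 0.096, 0.098]), 0.91), (array([ 0.468, -0.262,  0.002]), 0.26)]
(array([0.4671, 0.098 ]), 646)
[(array([0.464, 0.323, 0.002]), 0.17)]
(array([0.4681, 0.1009]), 0)
```

View pics/ring1.png

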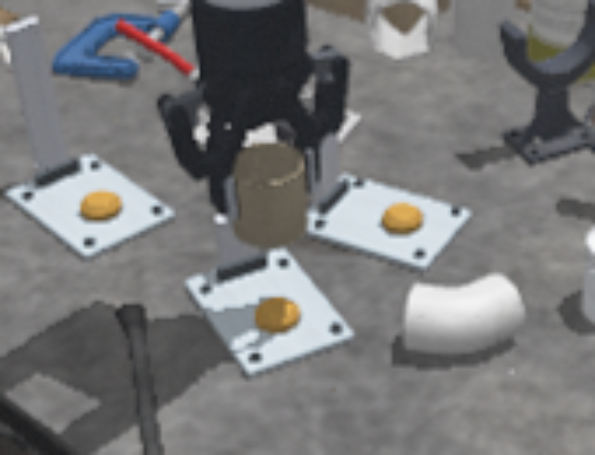

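Ring is held upright (pixel ~270,195 in crop) directly above the short gauge spigot (275,315).

{"op": "step_arm", "data": {
  "rows": [
    [40,[-1,0,40],[0,0,0]],
    [40,[-1,0,70],[0,0,0]],
    [40,[-1,0,82],[0,0,0]],
    [40,[-1,0,88],[0,0,0]],
    [40,[-1,0,90],[0,0,0]]
  ]
}}

```text
time_s: 5.62
position: [0.4679, 0.0971, 0.0328]
orientation: [[0.254, 0.967, 0.001], [0.967, -0.254, 0.0], [0.0, 0.001, -1.0]]
ft_force: [-0.3, 0.5, -1.1]
width: 0.657
grip_force: 33.1
```

{"op": "step_arm", "data": {
  "rows": [
    [60,[0,0,1],[0,0,0]],
    [85,[0,0,1],[0,0,0]],
    [85,[0,0,0],[0,0,0]],
    [85,[0,0,0],[0,0,0]]
  ]
}}

```text
time_s: 6.12
position: [0.4676, 0.0975, 0.0326]
orientation: [[0.253, 0.967, 0.001], [0.967, -0.253, 0.0], [0.0, 0.001, -1.0]]
ft_force: [-0.7, 0.2, -0.2]
width: 0.999
grip_force: 0.0
```

{"op": "step_arm", "data": {
  "rows": [
    [85,[0,0,-60],[0,0,0]],
    [85,[0,0,-110],[0,0,0]],
    [85,[0,0,-110],[0,0,0]]
  ]
}}

```text
time_s: 6.5
position: [0.4699, 0.0979, 0.1458]
orientation: [[0.253, 0.967, 0.007], [0.967, -0.253, 0.001], [0.003, 0.007, -1.0]]
ft_force: [0.2, -0.4, -0.1]
width: 0.994
grip_force: 0.0
```

```bash
python3 go.py .587 -.210 .15 -30
python3 - <<'E'
from h import *
for n in("scene","top"):
    s=env.snapshot(n); P=cloud(s); print([ (np.round(d["point"],3),round(d["score"],2)) for d in env.tip_of(s,"tube_ring")[:2]], rim(P,(.467,.099),.0265,.063,.006,.04))
    cv2.imwrite(f"pics/ring2{n}.png",cv2.resize(s["img"][120:240,120:290,::-1],None,fx=3.5,fy=3.5))
E
```

```text
t 6.5 pos [0.4699 0.0979 0.1458] az -14.66 width 0.994 F [ 0.2 -0.4 -0.1]
shift [-268.2  191.3   -3.7] rot [ 0.37 -0.23 15.34]
[(array([0.467, 0.089, 0.005]), 0.68)] (array([0.4667, 0.0942]), 82)
[] (array([0.467, 0.099]), 0)
```

View pics/ring2scene.png

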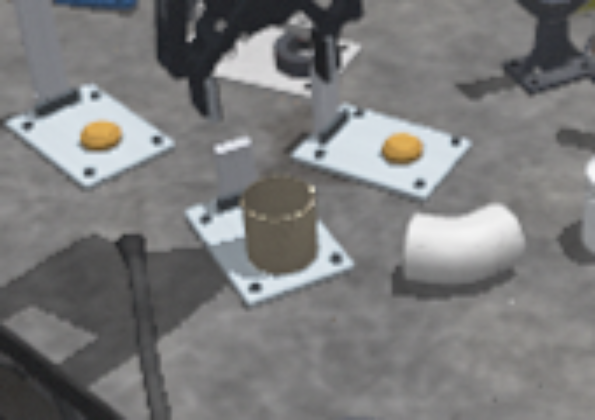

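Ring stands flat over the short spigot, released (crop 280,225). Next the middle tube.

{"op": "step_arm", "data": {
  "rows": [
    [85,[-268,191,-4],[0,0,15.3]],
    [85,[-268,191,-4],[0,0,15.3]],
    [85,[-268,191,-4],[0,0,15.3]],
    [85,[-268,191,-4],[0,0,15.3]],
    [85,[-268,191,-4],[0,0,15.3]]
  ]
}}

```text
time_s: 7.32
position: [0.5779, -0.1964, 0.1442]
orientation: [[0.5, 0.866, -0.003], [0.866, -0.5, 0.001], [-0.0, -0.003, -1.0]]
ft_force: [1.9, 0.6, -0.1]
width: 0.994
grip_force: 0.0
```

{"op": "step_arm", "data": {
  "rows": [
    [85,[-268,191,-4],[0,0,0]],
    [85,[0,0,0],[0,0,0]]
  ]
}}

```text
time_s: 7.58
position: [0.5781, -0.2055, 0.1444]
orientation: [[0.513, 0.858, 0.001], [0.858, -0.513, -0.002], [-0.001, 0.002, -1.0]]
ft_force: [1.2, 2.6, -1.2]
width: 0.998
grip_force: 0.0
```

```bash
python3 go.py .587 -.210 .05 -30
```

```text
t 7.58 pos [ 0.5781 -0.2055  0.1444] az -30.88 width 0.998 F [ 1.2  2.6 -1.2]
shift [ 0.8  9.8 94.5] rot [ 0.11  0.06 -0.88]
```

{"op": "step_arm", "data": {
  "rows": [
    [85,[1,9,0],[0,0,0]],
    [85,[1,9,0],[0,0,0]]
  ]
}}

```text
time_s: 7.82
position: [0.5866, -0.198, 0.1448]
orientation: [[0.499, 0.867, -0.002], [0.867, -0.499, 0.0], [-0.0, -0.002, -1.0]]
ft_force: [-0.5, 0.3, 0.1]
width: 0.996
grip_force: 0.0
```

```bash
python3 go.py .587 -.210 .05 -30
```

```text
t 7.83 pos [ 0.5866 -0.198   0.1448] az -29.91 width 0.996 F [-0.5  0.3  0.1]
shift [-10.1   6.4  94.8] rot [-0.09  0.02  0.09]
```

{"op": "step_arm", "data": {
  "rows": [
    [85,[-10,6.5,0],[0,0,0]],
    [85,[-10,6.5,0],[0,0,0]],
    [85,[-10,6.5,0],[0,0,0]]
  ]
}}

```text
time_s: 8.2
position: [0.5872, -0.2105, 0.1461]
orientation: [[0.5, 0.866, -0.0], [0.866, -0.5, 0.0], [-0.0, -0.0, -1.0]]
ft_force: [-0.7, 0.6, 0.0]
width: 0.993
grip_force: 0.0
```

```bash
python3 go.py .587 -.210 .05 -30
python3 - <<'E'
from h import *
for n in("scene","top"):
    s=env.snapshot(n); P=cloud(s); print(rim(P,(.587,-.21),.0318,.085,.006,.045))
E
```

```text
t 8.2 pos [ 0.5872 -0.2105  0.1461] az -29.99 width 0.993 F [-0.7  0.6  0. ]
shift [ 0.3 -0.4 96.1] rot [-0.    0.    0.01]
(array([ 0.5865, -0.2104]), 100)
(array([ 0.587, -0.21 ]), 0)
```

{"op": "step_arm", "data": {
  "rows": [
    [85,[0,0,50],[0,0,0]],
    [85,[0,0,85],[0,0,0]],
    [85,[0,0,96],[0,0,0]],
    [85,[0,0,96],[0,0,0]],
    [50,[0,0,96],[0,0,0]]
  ],
  "grip_force": 50
}}

```text
time_s: 8.93
position: [0.5882, -0.2106, 0.0516]
orientation: [[0.5, 0.866, 0.002], [0.866, -0.5, -0.001], [0.0, 0.002, -1.0]]
ft_force: [-2.8, 2.3, 2.3]
width: 0.812
grip_force: 2.0
```

{"op": "step_arm", "data": {
  "rows": [
    [50,[0,0,0],[0,0,0]],
    [50,[0,0,0],[0,0,0]],
    [50,[0,0,0],[0,0,0]]
  ]
}}

```text
time_s: 9.3
position: [0.5883, -0.2106, 0.0521]
orientation: [[0.5, 0.866, 0.003], [0.866, -0.5, -0.001], [0.0, 0.003, -1.0]]
ft_force: [-1.5, 1.1, 6.6]
width: 0.783
grip_force: 56.3
```

```bash
python3 go.py .627 .114 .15 -30
```

```text
t 9.3 pos [ 0.5883 -0.2106  0.0521] az -29.97 width 0.783 F [-1.5  1.1  6.6]
shift [ 300.6 -128.4  -98.1] rot [ 0.15 -0.03  0.03]
```

{"op": "step_arm", "data": {
  "rows": [
    [50,[0,0,-60],[0,0,0]],
    [50,[0,0,-115],[0,0,0]],
    [50,[50,-20,-115],[0,0,0]],
    [50,[105,-45,-115],[0,0,0]],
    [50,[160,-68,-115],[0,0,0]]
  ]
}}

```text
time_s: 9.93
position: [0.6081, -0.0362, 0.1658]
orientation: [[0.5, 0.866, 0.001], [0.866, -0.5, -0.0], [0.0, 0.001, -1.0]]
ft_force: [1.2, 0.2, -3.1]
width: 0.783
grip_force: 60.0
```

```bash
python3 go.py .627 .114 .165 -30
```

```text
t 9.93 pos [ 0.6081 -0.0362  0.1658] az -30.02 width 0.783 F [ 1.2  0.2 -3.1]
shift [139.5 -58.8   0.8] rot [ 0.05 -0.02 -0.02]
```

{"op": "step_arm", "data": {
  "rows": [
    [50,[50,-20,0],[0,0,0]],
    [50,[100,-42,0],[0,0,0]],
    [50,[139,-59,0],[0,0,0]],
    [50,[139,-59,0],[0,0,0]],
    [50,[139,-59,0],[0,0,0]]
  ]
}}

```text
time_s: 10.55
position: [0.6263, 0.112, 0.1652]
orientation: [[0.499, 0.867, -0.0], [0.867, -0.499, -0.0], [-0.0, -0.0, -1.0]]
ft_force: [0.2, 0.4, -3.8]
width: 0.785
grip_force: 60.0
```

```bash
python3 go.py .627 .114 .06 -30
python3 - <<'E'
from h import *
o=env.get_obs()["position"]
s=env.snapshot("scene"); P=cloud(s); print([(np.round(d["point"],3),round(d["score"],2)) for d in env.tip_of(s,"tube_mid")[:2]])
print(rim(P,o[:2],.0335,o[2]-.02,.028,.045))
cv2.imwrite("pics/mid1.png",cv2.resize(s["img"][80:210,140:310,::-1],None,fx=3.5,fy=3.5))
E
```

```text
t 10.55 pos [0.6263 0.112  0.1652] az -29.94 width 0.785 F [ 0.2  0.4 -3.8]
shift [  2.2  -0.4 105.2] rot [-0.    0.03  0.06]
[(array([0.626, 0.108, 0.118]), 0.63)]
(array([0.6265, 0.1119]), 477)
```

View pics/mid1.png

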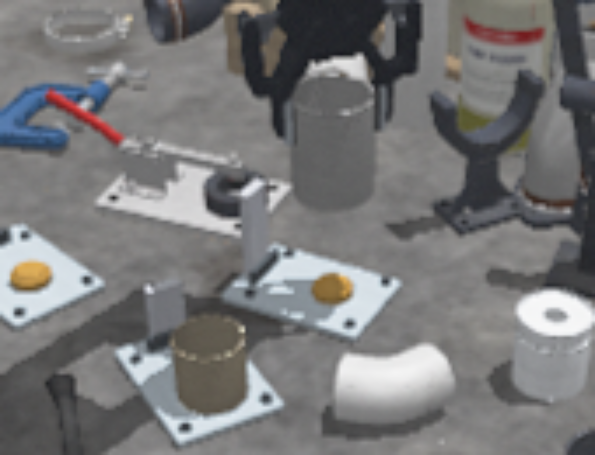

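Middle tube hangs upright (335,140) over the mid spigot (332,290); lower it.

{"op": "step_arm", "data": {
  "rows": [
    [50,[1.5,0,50],[0,0,0]],
    [50,[1.5,0,80],[0,0,0]],
    [50,[1.5,0,96],[0,0,0]],
    [50,[1.5,0,102],[0,0,0]],
    [50,[1.5,0,104.5],[0,0,0]]
  ]
}}

```text
time_s: 11.28
position: [0.6281, 0.1133, 0.0613]
orientation: [[0.5, 0.866, 0.001], [0.866, -0.5, 0.0], [0.001, 0.001, -1.0]]
ft_force: [-1.0, 0.3, -4.4]
width: 0.784
grip_force: 59.9
```

{"op": "step_arm", "data": {
  "rows": [
    [75,[0,0,0.5],[0,0,0]],
    [85,[0,0,0.5],[0,0,0]],
    [85,[0,0,0],[0,0,0]],
    [85,[0,0,0],[0,0,0]]
  ]
}}

```text
time_s: 11.78
position: [0.6277, 0.1136, 0.0612]
orientation: [[0.499, 0.866, 0.001], [0.866, -0.499, 0.0], [0.001, 0.001, -1.0]]
ft_force: [-0.3, -0.6, -0.5]
width: 0.994
grip_force: 0.0
```

{"op": "step_arm", "data": {
  "rows": [
    [85,[0,0,-50],[0,0,0]],
    [85,[0,0,-110],[0,0,0]],
    [85,[0,0,-130],[0,0,0]],
    [85,[0,0,-130],[0,0,0]]
  ]
}}

```text
time_s: 12.28
position: [0.6282, 0.1136, 0.1922]
orientation: [[0.5, 0.866, 0.003], [0.866, -0.5, 0.0], [0.002, 0.003, -1.0]]
ft_force: [-0.5, -0.0, -0.1]
width: 0.993
grip_force: 0.0
```

```bash
python3 go.py .470 -.259 .2 -45
python3 - <<'E'
from h import *
for n in("scene","top"):
    s=env.snapshot(n); P=cloud(s); print([ (np.round(d["point"],3),round(d["score"],2)) for d in env.tip_of(s,"tube_mid")[:2]], rim(P,(.627,.114),.0318,.093,.006,.045))
    if n=="scene":cv2.imwrite(f"pics/mid2{n}.png",cv2.resize(s["img"][100:220,140:310,::-1],None,fx=3.5,fy=3.5))
E
```

```text
t 12.28 pos [0.6282 0.1136 0.1922] az -29.97 width 0.993 F [-0.5 -0.  -0.1]
shift [-401.8   49.1   -8.5] rot [ 0.13 -0.14 15.03]
[(array([0.626, 0.112, 0.011]), 0.9), (array([ 0.466,  0.32 , -0.003]), 0.37)] (array([0.6272, 0.1127]), 101)
[(array([0.63 , 0.114, 0.007]), 0.63)] (array([0.6285, 0.1117]), 13)
```

View pics/mid2scene.png

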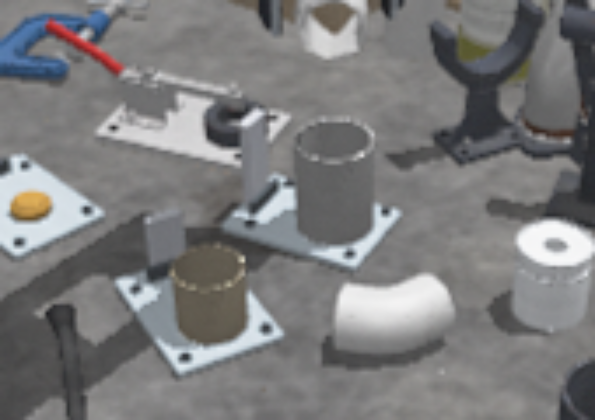

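Mid tube stands flat on its gauge (335,180). Now the black tube.

{"op": "step_arm", "data": {
  "rows": [
    [85,[-402,49,-12],[0,0,15]],
    [85,[-402,49,-12],[0,0,15]],
    [85,[-402,49,-12],[0,0,15]],
    [85,[-402,49,-12],[0,0,15]],
    [85,[-402,49,-12],[0,0,15]]
  ]
}}

```text
time_s: 13.1
position: [0.5036, -0.1754, 0.1984]
orientation: [[0.707, 0.708, -0.002], [0.708, -0.707, 0.001], [-0.001, -0.002, -1.0]]
ft_force: [0.9, -0.6, -0.6]
width: 0.993
grip_force: 0.0
```

```bash
python3 go.py .470 -.259 .205 -45
```

```text
t 13.1 pos [ 0.5036 -0.1754  0.1984] az -44.95 width 0.993 F [ 0.9 -0.6 -0.6]
shift [-82.9  35.3  -6.6] rot [-0.13  0.06  0.05]
```

{"op": "step_arm", "data": {
  "rows": [
    [85,[-45,19,-4],[0,0,0]],
    [85,[-76,33,-4],[0,0,0]],
    [85,[-76,33,-4],[0,0,0]],
    [85,[-76,33,-4],[0,0,0]]
  ]
}}

```text
time_s: 13.6
position: [0.4744, -0.2504, 0.2028]
orientation: [[0.707, 0.707, -0.002], [0.707, -0.707, 0.001], [-0.0, -0.002, -1.0]]
ft_force: [1.0, 0.6, -0.5]
width: 0.996
grip_force: 0.0
```

```bash
python3 go.py .470 -.259 .104 -45;  python3 - <<'E'
from h import *
for n in("scene","top"):
    s=env.snapshot(n); P=cloud(s); print(rim(P,(.47,-.259),.0315,.15,.006,.045))
E
```

```text
t 13.6 pos [ 0.4744 -0.2504  0.2028] az -44.99 width 0.996 F [ 1.   0.6 -0.5]
shift [-9.2  3.1 98.8] rot [-0.13  0.02  0.01]
(array([ 0.4692, -0.2593]), 205)
(array([ 0.4698, -0.2592]), 22)
```

{"op": "step_arm", "data": {
  "rows": [
    [85,[-9,3,0],[0,0,0]],
    [85,[-9,3,40],[0,0,0]],
    [85,[-9,3,70],[0,0,0]],
    [85,[-9,3,97],[0,0,0]],
    [85,[-9,3,97],[0,0,0]]
  ],
  "grip_force": 65
}}

```text
time_s: 14.32
position: [0.4694, -0.2587, 0.1052]
orientation: [[0.706, 0.708, -0.004], [0.708, -0.706, 0.002], [-0.001, -0.004, -1.0]]
ft_force: [-0.1, 0.1, -0.1]
width: 0.992
grip_force: 0.0
```

{"op": "step_arm", "data": {
  "rows": [
    [50,[0,0,0],[0,0,0]],
    [50,[0,0,0],[0,0,0]],
    [50,[0,0,0],[0,0,0]],
    [50,[0,0,0],[0,0,0]]
  ]
}}

```text
time_s: 14.82
position: [0.471, -0.2596, 0.1082]
orientation: [[0.707, 0.708, 0.001], [0.708, -0.707, -0.001], [0.001, 0.001, -1.0]]
ft_force: [-2.3, 2.0, 6.9]
width: 0.773
grip_force: 72.0
```

```bash
python3 go.py .467 .319 .225 -45
```

```text
t 14.82 pos [ 0.471  -0.2596  0.1082] az -44.96 width 0.773 F [-2.3  2.   6.9]
shift [ 406.6 -411.6 -117.1] rot [ 0.07 -0.03  0.04]
```

{"op": "step_arm", "data": {
  "rows": [
    [50,[0,0,-50],[0,0,0]],
    [50,[0,0,-105],[0,0,0]],
    [50,[30,-30,-117],[0,0,0]],
    [50,[65,-66,-117],[0,0,0]],
    [50,[100,-101,-117],[0,0,0]]
  ]
}}

```text
time_s: 15.45
position: [0.4692, -0.1162, 0.224]
orientation: [[0.707, 0.707, 0.0], [0.707, -0.707, -0.0], [0.0, 0.0, -1.0]]
ft_force: [1.0, 1.7, -7.1]
width: 0.777
grip_force: 78.9
```

{"op": "step_arm", "data": {
  "rows": [
    [50,[38,-38,0],[0,0,0]],
    [50,[76,-77,0],[0,0,0]],
    [50,[114,-115,0],[0,0,0]],
    [50,[152,-154,0],[0,0,0]],
    [50,[190,-192,0],[0,0,0]]
  ]
}}

```text
time_s: 16.08
position: [0.4677, 0.1543, 0.2238]
orientation: [[0.707, 0.708, 0.0], [0.708, -0.707, -0.0], [0.0, 0.0, -1.0]]
ft_force: [1.4, -0.5, -6.9]
width: 0.775
grip_force: 78.9
```

```bash
python3 go.py .467 .319 .225 -45
```

```text
t 16.07 pos [0.4677 0.1543 0.2238] az -44.96 width 0.775 F [ 1.4 -0.5 -6.9]
shift [ 116.1 -116.9   -1.2] rot [ 0.02 -0.    0.04]
```

{"op": "step_arm", "data": {
  "rows": [
    [50,[38,-38,0],[0,0,0]],
    [50,[76,-77,0],[0,0,0]],
    [50,[108,-109,0],[0,0,0]],
    [50,[114,-115,0],[0,0,0]],
    [50,[114,-115,0],[0,0,0]]
  ]
}}

```text
time_s: 16.7
position: [0.4669, 0.3144, 0.2233]
orientation: [[0.706, 0.708, -0.001], [0.708, -0.706, -0.001], [-0.001, 0.0, -1.0]]
ft_force: [0.3, -0.4, -6.6]
width: 0.779
grip_force: 79.0
```

```bash
python3 go.py .467 .319 .117 -45
python3 - <<'E'
from h import *
o=env.get_obs()["position"]
s=env.snapshot("scene"); P=cloud(s); print([(np.round(d["point"],3),round(d["score"],2)) for d in env.tip_of(s,"tube_long")[:4]])
for dz in (-.03,-.08): print(rim(P,o[:2],.033,o[2]+dz,.015,.04))
cv2.imwrite("pics/long1.png",cv2.resize(s["img"][50:200,80:250,::-1],None,fx=3.5,fy=3.5))
E
```

```text
t 16.7 pos [0.4669 0.3144 0.2233] az -44.9 width 0.779 F [ 0.3 -0.4 -6.6]
shift [  3.4  -3.1 106.3] rot [0.   0.08 0.1 ]
[(array([ 0.732, -0.382,  0.002]), 0.88), (array([ 0.386, -0.322,  0.001]), 0.85), (array([0.463, 0.316, 0.114]), 0.7), (array([0.47 , 0.321, 0.001]), 0.41)]
(array([0.467 , 0.3147]), 266)
(array([0.4663, 0.3149]), 239)
```

View pics/long1.png

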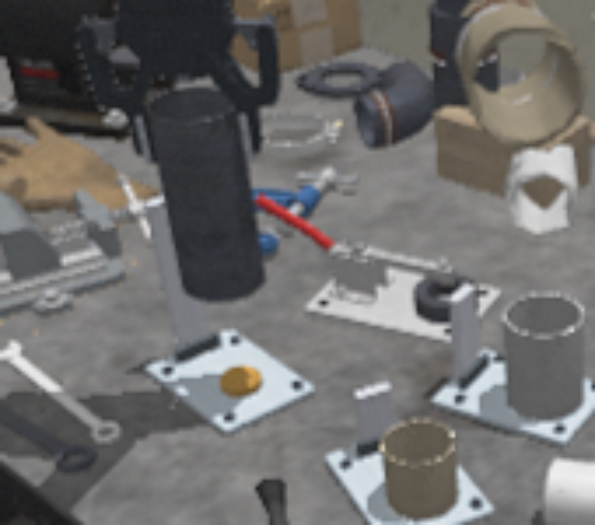

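Black tube upright (210,190), parallel to the gauge upright, above its spigot (240,380); lower it.

{"op": "step_arm", "data": {
  "rows": [
    [50,[3,-3,45],[0,0,0]],
    [50,[3,-3,75],[0,0,0]],
    [50,[3,-3,97],[0,0,0]],
    [50,[3,-3,104],[0,0,0]],
    [50,[3,-3,107],[0,0,0]]
  ]
}}

```text
time_s: 17.42
position: [0.4679, 0.3182, 0.1171]
orientation: [[0.707, 0.707, 0.0], [0.707, -0.707, 0.0], [0.0, 0.0, -1.0]]
ft_force: [-0.3, 0.5, -7.4]
width: 0.772
grip_force: 78.9
```

{"op": "step_arm", "data": {
  "rows": [
    [50,[0,0,0],[0,0,0]],
    [75,[0,0,0.5],[0,0,0]],
    [85,[0,0,0.5],[0,0,0]],
    [85,[0,0,0],[0,0,0]],
    [85,[0,0,0],[0,0,0]]
  ]
}}

```text
time_s: 18.05
position: [0.4677, 0.319, 0.1173]
orientation: [[0.707, 0.708, 0.001], [0.708, -0.707, 0.0], [0.001, 0.0, -1.0]]
ft_force: [0.1, -0.7, -0.6]
width: 0.992
grip_force: 0.0
```

{"op": "step_arm", "data": {
  "rows": [
    [85,[0,0,-40],[0,0,0]],
    [85,[0,0,-90],[0,0,0]],
    [85,[0,0,-130],[0,0,0]],
    [85,[0,0,-130],[0,0,0]],
    [85,[0,0,-130],[0,0,0]]
  ]
}}

```text
time_s: 18.68
position: [0.467, 0.3186, 0.2463]
orientation: [[0.707, 0.707, -0.001], [0.707, -0.707, -0.0], [-0.001, -0.0, -1.0]]
ft_force: [-0.0, -0.1, -0.2]
width: 0.996
grip_force: 0.0
```

```bash
python3 go.py .467 .319 .25 -45
python3 - <<'E'
from h import *
for n in("scene","top"):
    s=env.snapshot(n); P=cloud(s)
    for l,c,r,z in(("ring",(.467,.099),.0265,.063),("mid",(.627,.114),.0318,.093),("long",(.467,.319),.0315,.158),("slug",(.665,-.083),.02,.068)): print(n,l,*rim(P,c,r,z))
    print([np.round(d["point"],3) for d in env.tip_of(s,"box_section")[:1]])
    if n=="scene":cv2.imwrite("pics/end.png",cv2.resize(s["img"][60:300,80:430,::-1],None,fx=2.2,fy=2.2))
E
```

```text
t 18.68 pos [0.467  0.3186 0.2463] az -44.97 width 0.996 F [-0.  -0.1 -0.2]
shift [ 0.3 -0.3 -3.7] rot [-0.01  0.04  0.03]
scene ring [0.4663 0.0943] 83
scene mid [0.6271 0.1126] 94
scene long [0.4671 0.318 ] 95
scene slug [ 0.665  -0.0862] 174
[array([ 0.608, -0.33 ,  0.002])]
top ring [0.4675 0.0939] 44
top mid [0.6281 0.1119] 94
top long [0.4679 0.3176] 115
top slug [ 0.6645 -0.0869] 194
[array([ 0.601, -0.329,  0.001])]
```

View pics/end.png

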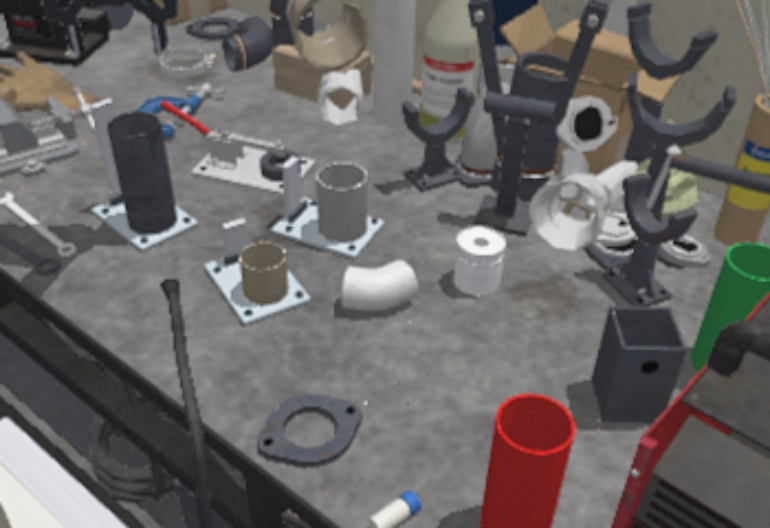

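All three tubes stand upright on their own gauges (ring 263,272; mid 342,200; long 142,175). The boss and box section have not moved, and the arm is clear.

```bash
python3 -c "
from station import env
print(env.finish_job())"
```

```text
the job is handed in; nothing more can be done
None
```

The job is handed in: each tube stands released on the gauge of its own length, about 5 mm or less off the spigot axis, placed shortest to longest, with the box section and boss unmoved; the hand-in call did not return a verdict.

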